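Set the wheel turntable's speed selector and start it

TASK

On the grey control panel, push the black speed selector round with a fingertip, click by click, until it points at the yellow marker and rests in that click; only then press the green start button fully in with a fingertip and let it come back out. Do not grip or force the selector, do not press the red stop button, and leave the loose things on and around the panel where they are.

Things in the scene. Friction and masses are not known exactly. Their poses are not given: they have to be found in the camera images.
- panel: Grey control panel fixed to the bench, a box 220 (x) x 340 (y) x 70 mm high; the flat top is its face. Origin: centre of its underside on the bench; z up, x away from the robot at yaw 0. On the face, in its frame: selector axis at (0, 65) mm, start button (-45, -115), stop button (35, -115).
- dial_axis (a point): The selector's vertical turning axis, where it meets the panel face (70 mm above the bench). It is at the middle of a flat aluminium dial plate of radius 64 mm with ten black tick marks, one per click position.
- selector (a joint): Selector angle, rad, growing clockwise seen from above; stops at 0 and 4.712. Ten clicks 0.5236 (30 deg) apart: 0, 0.524 .. 4.712. In the panel's frame it points along 135 deg (counter-clockwise from x) minus this angle. About 0.1 N m (2.5 N at 42 mm) carries it over the ridge half-way between clicks; 3 deg past the ridge it snaps into the next by itself and stays. Starts near one of the clicks 1.571 to 3.142.
- selector_blade (a point): Point inside the blade, 42 mm out from the axis, 25 mm above the face: good radius and height to push the blade's side. The selector is black plastic: hub of radius 24 mm, 11 mm high, with a straight upright blade 14 mm thick from 18 mm behind the axis to 52 mm in front, 9 to 41 mm above the face, a white line along its top towards the pointing end.
- selector_aim (a point): The point the selector points at: on the blade's centre line, 75 mm from the axis, at marker height. It lies over the centre of a marker when the selector points exactly at that marker.
- yellow_marker: Yellow flat disc, 24 mm across, 3 mm high, on the panel face 75 mm from the dial axis, at the click with joint value 0.524, 1.047, 3.665 or 4.189; like discs, white, blue and red, mark the other three. Origin: centre of its underside. It cannot be felt: things pass through it.
- start_top (a point): Centre of the top of the green start button (cap 28 mm across in a 44 mm metal collar 12 mm high; cap top 22 mm above the panel face). The nearer of the two buttons at panel yaw 0.
- start (a joint): Travel of the start button in m: 0 out, 0.006 fully in. It is pressed straight down; a spring brings it back; about 1.5 N begins to move it and 5 N holds it fully in.
- stop (a joint): Travel of the red stop button, of the same size and spring, 80 mm farther along the panel's x than the start button. 0 out, 0.006 fully in.
- wheel_nut: Steel wheel nut standing on the panel face, 25 mm across, 34 mm high, loose. Origin: centre of its underside.
- socket: Steel socket (a ring) standing on the bench right of the panel, 30 mm across, 38 mm high, loose. Origin: centre of its underside.
- centre_cap: Silver wheel centre cap lying on the bench behind the panel, 62 mm across, 18 mm high, loose. Origin: centre of its underside.
- wire_brush: Wire brush with a wooden handle lying behind the panel, bristles down, about 212 mm long (its x), 30 mm wide, 44 mm high, loose. Origin: on the bench under its middle.
- polish_can: Blue can of wheel polish standing on the bench, 66 mm across, 160 mm high, loose. Origin: centre of its underside.
- weight_tray: Open orange tray of balance weights, 140 x 200 mm, 45 mm high, loose. Origin: centre of its underside.
- screwdriver: Red-handled screwdriver lying on the bench, loose. Origin on the bench under it, its x along the tool.

How it is judged:
By the outcome, as a careful person would: the job done as asked, in the order asked, and still so for the second after the job is handed in, with the robot touching nothing.
It also fails if it takes over 51 s, if anything falls off the work surface, if the arm or the gripper's body presses on something with over 40 N, if the wrist force passes 120 N, or if a joint passes its speed limit or range.

ROBOT

A 6-joint arm with a two-finger parallel gripper is mounted at the origin on the work surface. World frame = base frame: x ahead of the robot, y to its left, z up, the work surface at z = 0. Lengths are in m, angles in rad, forces in N, time in s.
With the tool pointing down it reaches from about 0.375 to 0.925 m from the base axis. Payload 5.7 kg.
Tool frame: the origin (TCP) lies between the finger pads; the fingertips stand 19 mm ahead of it and the grasp point (between the pads) is the TCP; z points along the fingers, x is the direction in which the jaws open and shut, and the axes are right-handed (so a half turn about z gives the same grasp; the last joint's range is limited). The gripper opens to 85 mm and grips with 20 to 120 N. Pads are 22 mm wide; open, the fingers measure 114 mm over their backs; the gripper's body (76 mm by 85 mm) begins 54 mm behind the grasp point. The pads swing forward as they close: fully open they stand 13 mm farther back than shut.
Start: joints at [-1.286, 0.359, 1.51, -0, 1.272, -0.115], TCP at [0.234, -0.553, 0.25] pointing down, gripper open.
Joint ranges: [-2.97, 2.97], [-1.01, 2.36], [0.21, 2.38], [-0.96, 4.11], [0.2, 2.71], [-2.98, 2.98]. Speed limits (rad/s): [2.39, 2.39, 3.14, 3.14, 3.14, 3.14].

INTERFACE

Orientations are given as a unit quaternion [w, x, y, z].
In Python, from cell import env gives the robot as it stands.
- The arm moves only by the tool step_arm, never from a script. Its argument "plan" is a list of rows, each a list of 3 entries, a list of its own where there are three numbers: the finger opening in m, from 0 to 0.0854, then the shift along the tool's x, y, z in m, then the turn, a rotation vector about the tool's x, y, z in degrees. A call has 1 to 20 rows; each row shifts and turns the commanded pose from where the row before left it, along the tool's axes as they then stand; what a row does not reach is not made up. A row lasts 1/12 s, in which the tool goes at most 41.7 mm and 7.16 degrees, less where a joint would pass 70% of its speed; a pose out of reach is approached as far as the arm can. A call is refused whole if a number of a shift passes 0.0417 or a number of a turn 7.16, either way. A call with a gripper value outside its range is refused whole. The fingers move at their own pace and stop on an object; "squeeze" is the grip in N (left out, the last holds). Time passes only in rows, so rows that do not move let the fingers close. It gives the time, the measured TCP pose, the force and the opening at its end, in the units of the state.
- env.get_state(): the state, without advancing time (a new reading comes with each control period).
- env.grab_frame(name): name is "side" or "top" or "wrist"; returns the picture (420x560x3 uint8, red, green, blue); there is no depth.
- env.camera_info(name): a dict with "fovy" (degrees; the focal length in pixels is half the picture's height over the tangent of half this angle, whatever the lens; pixels are square), "cx", "cy" (the principal point, pixels), "dist" ([k1, k2, p1, p2, k3] as OpenCV has them; the pictures are not rectified), "pose" (4x4, takes a point from camera to world coordinates). Camera axes: x right, y down, z forward; pixel columns grow to the right and rows downward; lengths in m; the calibration is good to about 2 mm. A picture is of the moment at which its call begins: read the wrist's pose just before it. camera_info takes no time and is no camera call; for the wrist camera it gives the pose at the moment of the call.
- env.close_job(): hands the job in, once; it reports no verdict.
The state is a dict: "time": time; "qpos": joint angles; "qd": joint speeds; "effort": joint torques, N m; "position": TCP position; "tool_rot": TCP orientation; "force": force on the tool from outside, world axes, zero at the start; "ft_torque": the same for the moment, N m; "grip_width": finger opening in m.
Only numpy, scipy, OpenCV 4.12 (cv2) and the standard library are available. Lean on these libraries where they do the work, as an engineer would, in place of code of your own. Each camera call takes 0.05 s, during which the arm holds its last target. There are 200 camera calls.

## Working session

There is one attempt and no reset: what is moved stays moved. The work goes in short steps, Python scripts to look and compute and a tool call to move; the robot and the scene stay as the last step left them, time stands still between calls to the robot, and variables do not carry over. Pictures are saved under pics/ and viewed, about 8 in all and at most 12, crops included, and the job is handed in when it is done.

Besides the shell and the picture viewer there is one more tool, called by a JSON object that holds its "name" and its "arguments", one argument or row to a line. step_arm: Moves the arm, as the interface text tells. Its arguments: {"type":"object","properties":{"plan":{"type":"array"},"squeeze":{"type":"number"}},"required":["plan"]}

```bash
mkdir -p pics
cat > h.py <<'E'
import numpy as np, cv2
from cell import env
def K(n):
    i=env.camera_info(n); f=210/np.tan(np.radians(i['fovy'])/2)
    return np.array([[f,0,i['cx']],[0,f,i['cy']],[0,0,1.]]),np.array(i['dist'],float),np.array(i['pose'])
def ray(n,px,z,k=None):
    """pixels -> world points on plane z"""
    A,d,T=k or K(n)
    u=cv2.undistortPoints(np.array(px,float).reshape(-1,1,2),A,d).reshape(-1,2)
    r=np.c_[u,np.ones(len(u))]@T[:3,:3].T; o=T[:3,3]
    return o+r*((z-o[2])/r[:,2])[:,None]
def snap(n,f):
    k=K(n); im=env.grab_frame(n); cv2.imwrite(f,im[:,:,::-1]); return im,k
E
python3 - <<'E'
from h import *
for n in('top','side'):
    im,k=snap(n,f'pics/{n}0.png'); print(n,k[0][0,0],k[1],k[2].round(3).tolist())
s=env.get_state();print(s['time'],s['position'],s['tool_rot'],s['force'])
E
```

```text
top 499.31390348703957 [0.00218984 0.         0.         0.         0.        ] [[-0.01, -0.999, 0.05, 0.496], [-1.0, 0.01, 0.001, -0.071], [-0.002, -0.05, -0.999, 1.781], [0.0, 0.0, 0.0, 1.0]]
side 424.34006992722976 [-0.07224572  0.          0.          0.          0.        ] [[0.967, -0.142, 0.212, 0.324], [-0.255, -0.525, 0.812, -1.118], [-0.004, -0.839, -0.544, 0.76], [0.0, 0.0, 0.0, 1.0]]
0.1 [ 0.23336998 -0.55211069  0.24953604] [-5.41487527e-04  8.33432310e-01 -5.52620921e-01 -6.39549748e-04] [-0.39467783  0.47850468  0.05327181]
```

View pics/top0.png

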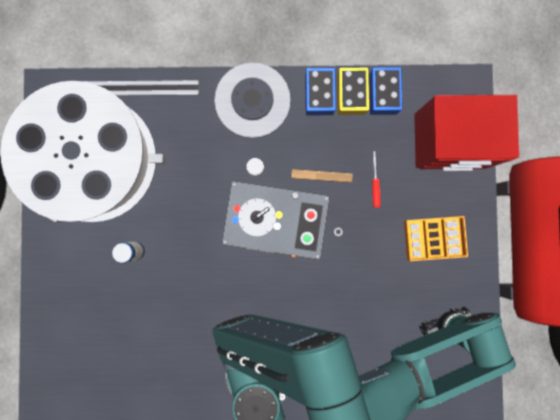

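View pics/side0.png

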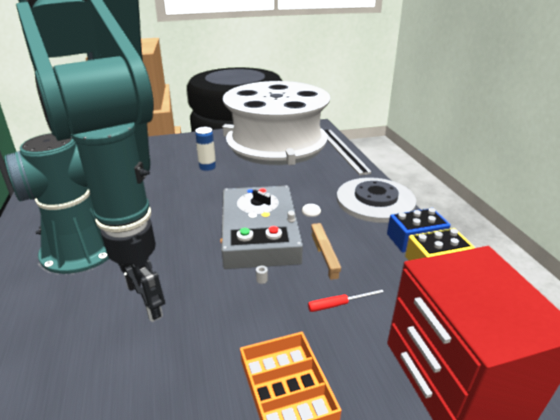

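The top view shows the panel at about (276,220). The selector is at (258,216), yellow at (279,214), white at (278,227), red and blue at (237,209) and (236,218), green at (307,239), stop at (311,215), and the nut at (295,195). Next I'll measure these.

Run:
```python
from h import *
im=cv2.imread('pics/top0.png'); k=K('top')
hsv=cv2.cvtColor(im,cv2.COLOR_BGR2HSV); 
def blobs(lo,hi,roi=(218,178,335,265)):
    m=cv2.inRange(hsv,lo,hi); z=np.zeros_like(m); x0,y0,x1,y1=roi; z[y0:y1,x0:x1]=m[y0:y1,x0:x1]
    n,_,st,c=cv2.connectedComponentsWithStats(z); return [(st[i,4],c[i]) for i in range(1,n) if st[i,4]>8]
for nm,lo,hi in(('green',(45,80,60),(90,255,255)),('yellow',(20,90,100),(35,255,255)),('red',(0,120,100),(8,255,255)),('red2',(172,120,100),(180,255,255)),('blue',(100,120,80),(125,255,255))):
    for a,c in blobs(lo,hi):
        print(nm,a,c.round(1),ray('top',[c],.073,k)[0][:2].round(4),ray('top',[c],.092,k)[0][:2].round(4))
cv2.imwrite('pics/crop.png',cv2.resize(im[175:270,215:340],None,fx=6,fy=6,interpolation=cv2.INTER_CUBIC))
```

```text
green 41 [306.8 238. ] [ 0.4739 -0.1657] [ 0.4741 -0.1647]
yellow 37 [278.5 214.3] [ 0.5558 -0.0701] [ 0.5551 -0.0702]
red 29 [236.4 208. ] [0.5791 0.0738] [0.5781 0.0722]
red 32 [310.5 214.5] [ 0.554  -0.1796] [ 0.5534 -0.1784]
blue 30 [234.6 219.4] [0.5401 0.0802] [0.5396 0.0785]
```

View pics/crop.png

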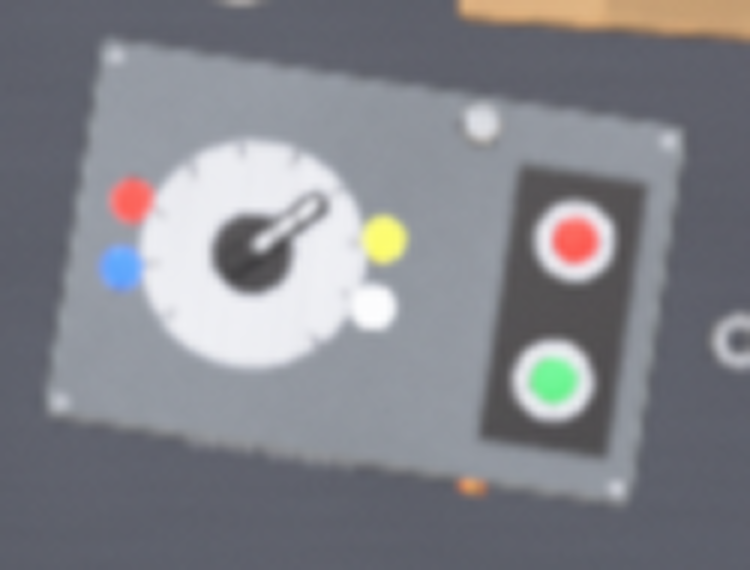

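{"name": "step_arm", "arguments": {
  "plan": [
    [0, [-0.0178, -0.0274, 0], [0, 0, 0]],
    [0, [-0.0178, -0.0274, 0], [0, 0, 0]],
    [0, [-0.0178, -0.0274, 0], [0, 0, 0]],
    [0, [-0.0178, -0.0274, 0], [0, 0, 0]],
    [0, [-0.0178, -0.0274, 0], [0, 0, 0]],
    [0, [-0.0178, -0.0274, 0], [0, 0, 0]],
    [0, [-0.0178, -0.0274, 0], [0, 0, 0]],
    [0, [-0.0178, -0.0274, 0], [0, 0, 0]],
    [0, [-0.0178, -0.0274, 0], [0, 0, 0]],
    [0, [-0.0178, -0.0274, 0], [0, 0, 0]],
    [0, [-0.0178, -0.0274, 0], [0, 0, 0]],
    [0, [-0.0178, -0.0274, 0], [0, 0, 0]],
    [0, [-0.0178, -0.0274, 0], [0, 0, 0]],
    [0, [-0.0178, -0.0274, 0], [0, 0, 0]],
    [0, [-0.0178, -0.0274, 0], [0, 0, 0]],
    [0, [-0.0178, -0.0274, 0], [0, 0, 0]],
    [0, [-0.0178, -0.0274, 0], [0, 0, 0]],
    [0, [-0.0178, -0.0274, 0], [0, 0, 0]],
    [0, [-0.0178, -0.0274, 0], [0, 0, 0]],
    [0, [-0.0178, -0.0274, 0], [0, 0, 0]]
  ]
}}

```text
time: 1.77
position: [0.6001, -0.0098, 0.2499]
tool_rot: [0.0, 0.833, -0.553, -0.0]
force: [0.4, -1.1, -0.1]
grip_width: -0.0002
```

Run:
```python
from h import *
s=env.get_state();print(s['time'],s['position'],s['tool_rot'],s['force'],s['grip_width'])
im,k=snap('wrist','pics/w1.png');np.savez('w1',A=k[0],d=k[1],T=k[2]);print(k[2].round(3).tolist())
```

```text
1.7667 [ 0.6000947  -0.00983746  0.24988846] [ 1.93751282e-04  8.33478184e-01 -5.52552174e-01 -4.18240008e-04] [ 0.38625143 -1.07441225 -0.14087009] -0.00015491028808782426
[[0.389, -0.877, -0.283, 0.673], [-0.921, -0.371, -0.117, 0.022], [-0.002, 0.307, -0.952, 0.373], [0.0, 0.0, 0.0, 1.0]]
```

View pics/w1.png

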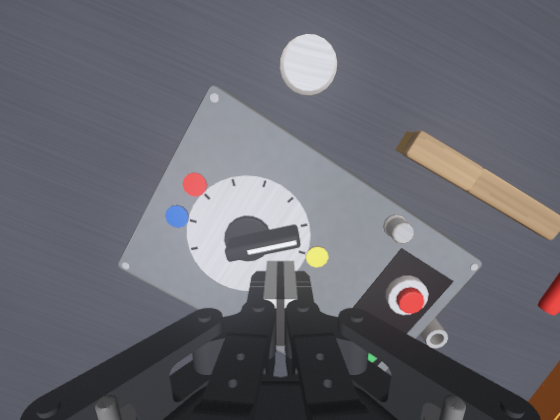

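The wrist view shows the selector at (265,242) with its white line from (248,249) to (298,241). Yellow is at (317,257), red at (195,184), blue at (177,216), and stop at (410,300). The nut at (400,229) is well clear.

```bash
cat >> h.py <<'E'
def big(m,roi):
    z=np.zeros_like(m); x0,y0,x1,y1=roi; z[y0:y1,x0:x1]=m[y0:y1,x0:x1]
    n,l,st,c=cv2.connectedComponentsWithStats(z); i=1+np.argmax(st[1:,4]); return c[i],np.argwhere(l==i)[:,::-1].astype(np.float32),st[i,4]
E
python3 - <<'E'
from h import *
im=cv2.imread('pics/w1.png'); z=np.load('w1.npz'); k=(z['A'],z['d'],z['T'])
hsv=cv2.cvtColor(im,cv2.COLOR_BGR2HSV)
P={}
for nm,lo,hi,roi in(('yellow',(20,90,100),(35,255,255),(290,235,340,280)),('red',(0,120,100),(8,255,255),(170,160,220,210)),('blue',(100,120,80),(125,255,255),(150,195,200,235))):
    c,_,a=big(cv2.inRange(hsv,lo,hi),roi); P[nm]=ray(0,[c],.073,k)[0][:2]; print(nm,a,c,P[nm].round(4))
ax=(P['blue']+P['yellow'])/2; print('axis',ax, 'half',np.linalg.norm(P['blue']-P['yellow'])/2)
v=P['yellow']-ax; ty=np.degrees(np.arctan2(v[1],v[0])); print('yellow dir',ty,'panel yaw',ty+75)
c,pts,a=big(cv2.inRange(hsv,(0,0,215),(180,50,255)),(245,230,302,256))
w=ray(0,pts,.111,k)[:,:2]; vx,vy,x0,y0=cv2.fitLine(w.astype(np.float32),cv2.DIST_L2,0,.01,.01).ravel()
print('line',a,np.degrees(np.arctan2(vy,vx)),x0,y0, w.min(0),w.max(0))
E
```

```text
yellow 352 [316.72159091 256.36647727] [ 0.5576 -0.0681]
red 404 [194.02227723 184.09405941] [0.5809 0.0746]
blue 380 [176.43684211 216.03157895] [0.5427 0.0809]
axis [0.55015069 0.00640349] half 0.07484195295108288
yellow dir -84.32157597784239 panel yaw -9.321575977842386
line 177 -54.343773 0.56470203 -0.01486266 [ 0.55078914 -0.03304741] [0.57797372 0.00351634]
```

{"name": "step_arm", "arguments": {
  "plan": [
    [0, [0, 0, 0.02], [0, 0, 0]],
    [0, [0, 0, 0.02], [0, 0, 0]],
    [0, [0, 0, 0.02], [0, 0, 0]],
    [0, [0, 0, 0.02], [0, 0, 0]],
    [0, [0, 0, 0.02], [0, 0, 0]],
    [0, [0, 0, 0.02], [0, 0, 0]],
    [0, [0, 0, 0.015], [0, 0, 0]],
    [0, [0, 0, 0.01], [0, 0, 0]],
    [0, [0, 0, 0], [0, 0, 0]]
  ]
}}

```text
time: 2.57
position: [0.5978, -0.0113, 0.1029]
tool_rot: [0.001, 0.833, -0.553, -0.002]
force: [-0.3, -0.9, -0.3]
grip_width: 0.0
```

Run:
```python
from h import *
snap('wrist','pics/w2.png')
# finger-centre targets (tool axes, relative to axis) for blade angles
R=np.array([[.389,-.921],[-.921,-.389]]) # rows: tool x, y in world
ax=np.array([.550,.006]); p=np.array(env.get_state()['position'][:2])
for a in(-54.3,-60,-66,-72,-76,-78):
    t=np.radians(a); q=ax+.042*np.array([np.cos(t),np.sin(t)])+.018*np.array([-np.sin(t),np.cos(t)])
    print(a,(R@(q-p)*1000).round(1))
```

```text
-54.3 [ 1.9 11.3]
-60 [ 4.4 15.1]
-66 [ 6.6 19.3]
-72 [ 8.3 23.8]
-76 [ 9.2 26.9]
-78 [ 9.6 28.4]
```

View pics/w2.png

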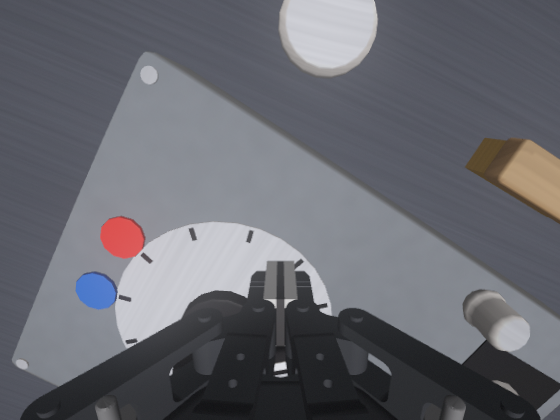

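{"name": "step_arm", "arguments": {
  "plan": [
    [0, [0.001, 0.004, 0], [0, 0, 0]],
    [0, [0.001, 0.004, 0], [0, 0, 0]],
    [0, [0.001, 0.003, 0], [0, 0, 0]],
    [0, [0.001, 0.002, 0], [0, 0, 0]],
    [0, [0.001, 0.002, 0], [0, 0, 0]],
    [0, [0, 0, 0], [0, 0, 0]]
  ]
}}

```text
time: 3.12
position: [0.5882, -0.022, 0.106]
tool_rot: [-0.001, 0.833, -0.553, 0.001]
force: [0.8, 0.5, 1.6]
grip_width: -0.0002
```

{"name": "step_arm", "arguments": {
  "plan": [
    [0, [0.001, 0.0015, 0], [0, 0, 0]],
    [0, [0.001, 0.0015, 0], [0, 0, 0]],
    [0, [0, 0.0015, 0], [0, 0, 0]],
    [0, [0, 0, 0], [0, 0, 0]]
  ]
}}

```text
time: 3.45
position: [0.5845, -0.0259, 0.1054]
tool_rot: [0.0, 0.833, -0.553, 0.0]
force: [1.5, -0.1, 1.4]
grip_width: -0.0002
```

{"name": "step_arm", "arguments": {
  "plan": [
    [0, [0.0005, 0.0015, 0], [0, 0, 0]],
    [0, [0.0005, 0.0015, 0], [0, 0, 0]],
    [0, [0, 0.0015, 0], [0, 0, 0]],
    [0, [0, 0, 0], [0, 0, 0]]
  ]
}}

```text
time: 3.78
position: [0.58, -0.0284, 0.1051]
tool_rot: [0.0, 0.833, -0.553, -0.0]
force: [-0.3, -0.6, 0.3]
grip_width: -0.0002
```

{"name": "step_arm", "arguments": {
  "plan": [
    [0, [0, 0.0015, 0], [0, 0, 0]],
    [0, [0, 0.001, 0], [0, 0, 0]],
    [0, [0, 0.001, 0], [0, 0, 0]],
    [0, [0, 0, 0], [0, 0, 0]]
  ]
}}

```text
time: 4.12
position: [0.577, -0.0296, 0.1052]
tool_rot: [0.0, 0.833, -0.553, -0.0]
force: [-0.2, 0.7, 0.1]
grip_width: 0.0002
```

Run:
```python
from h import *
im,k=snap('side','pics/s3.png')
im=cv2.imread('pics/s3.png'); cv2.imwrite('pics/s3c.png',cv2.resize(im[170:260,200:320],None,fx=6,fy=6,interpolation=cv2.INTER_CUBIC))
s=env.get_state();print(s['position'],s['force'])
```

```text
[ 0.57720364 -0.02950625  0.10522021] [-0.0595441  -0.09317354 -0.3549495 ]
```

View pics/s3c.png

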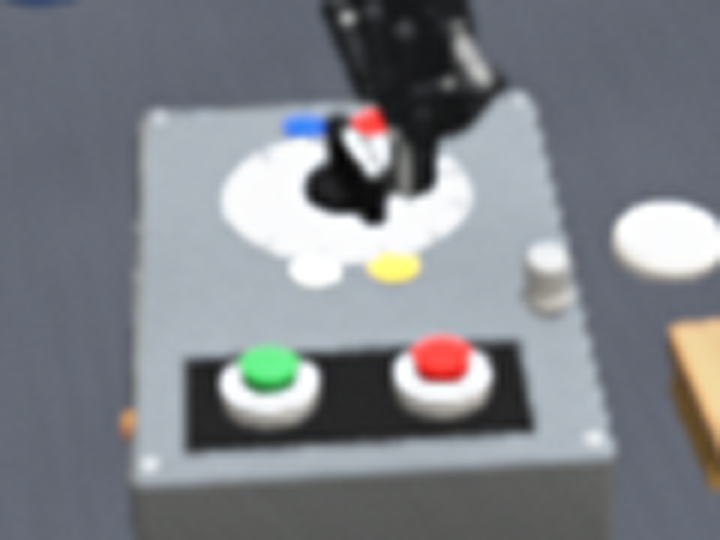

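The force has dropped and the blade is swung towards yellow at crop (390,268). I'll back off, rise and verify from above.

{"name": "step_arm", "arguments": {
  "plan": [
    [0, [0, -0.008, 0], [0, 0, 0]],
    [0, [0, -0.012, 0], [0, 0, 0]],
    [0, [0, -0.01, -0.005], [0, 0, 0]],
    [0, [0, 0, -0.02], [0, 0, 0]],
    [0, [0, 0, -0.03], [0, 0, 0]],
    [0, [0, 0, -0.03], [0, 0, 0]],
    [0, [0, 0, -0.03], [0, 0, 0]],
    [0, [0, 0, -0.03], [0, 0, 0]],
    [0, [0, 0, 0], [0, 0, 0]]
  ]
}}

```text
time: 4.92
position: [0.6096, -0.018, 0.2576]
tool_rot: [-0.003, 0.834, -0.552, 0.005]
force: [0.7, 0.2, 0.4]
grip_width: 0.0003
```

```bash
cat > chk.py <<'E'
from h import *
import sys
im,k=snap('wrist',sys.argv[1]); im=im[:,:,::-1]; hsv=cv2.cvtColor(im,cv2.COLOR_BGR2HSV)
def px(p): 
    A,d,T=k; Ti=np.linalg.inv(T); return cv2.projectPoints(np.array([p],float),cv2.Rodrigues(Ti[:3,:3])[0],Ti[:3,3],A,d)[0].ravel()
ax=np.array([.550,.0062])
def roi(p,r): u=px(p).astype(int); return (max(u[0]-r,0),max(u[1]-r,0),u[0]+r,u[1]+r)
y=ray(0,[big(cv2.inRange(hsv,(20,90,100),(35,255,255)),roi((.5576,-.0681,.073),25))[0]],.073,k)[0][:2]
b=ray(0,[big(cv2.inRange(hsv,(100,120,80),(125,255,255)),roi((.5427,.0809,.073),25))[0]],.073,k)[0][:2]
v=y-b; print('yellow dir',np.degrees(np.arctan2(v[1],v[0])),y)
# white line: bright pixels inside the blade top
m=cv2.inRange(hsv,(0,0,215),(180,50,255)); q=np.argwhere(m)[:,::-1].astype(np.float32)
w=ray(0,q,.111,k)[:,:2]; t=np.radians(-84.5); e=np.array([np.cos(t),np.sin(t)]); n=np.array([-e[1],e[0]]); r=w-ax
s=(abs(r@n)<.006)&(r@e>.002)&(r@e<.048); w=w[s]
vx,vy,x0,y0=cv2.fitLine(w.astype(np.float32),cv2.DIST_HUBER,0,.001,.001).ravel()
print('line',s.sum(),np.degrees(np.arctan2(vy,vx)),x0,y0)
s=env.get_state();print(s['time'],s['position'],s['force'])
E
python3 chk.py pics/w4.png
```

```text
yellow dir -84.35176259653498 [ 0.55745161 -0.06796983]
line 106 -84.51008 0.5512727 -0.012229897
4.9667 [ 0.60836638 -0.01782227  0.25476015] [ 0.00281078  0.08478851 -0.57174157]
```

View pics/w4.png

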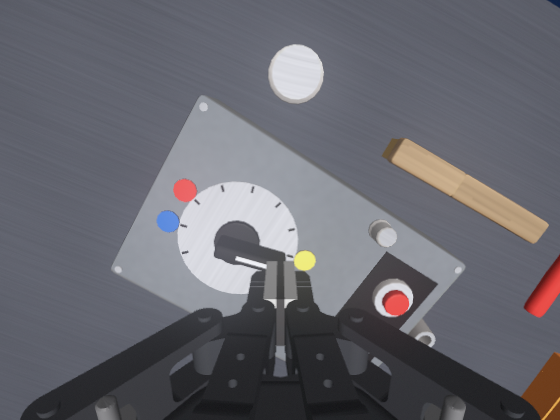

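The selector line is at -84.5° and the yellow marker at -84.4°, so it rests in the yellow click with the finger clear. Now the start button.

{"name": "step_arm", "arguments": {
  "plan": [
    [0, [0.0083, 0.018, 0], [0, 0, 0]],
    [0, [0.0083, 0.018, 0], [0, 0, 0]],
    [0, [0.0083, 0.018, 0], [0, 0, 0]],
    [0, [0.0083, 0.018, 0], [0, 0, 0]],
    [0, [0.0083, 0.018, 0], [0, 0, 0]],
    [0, [0.0083, 0.018, 0], [0, 0, 0]],
    [0, [0.0083, 0.018, 0], [0, 0, 0]],
    [0, [0.0083, 0.018, 0], [0, 0, 0]],
    [0, [0.0083, 0.018, 0.02], [0, 0, 0]],
    [0, [0.0083, 0.018, 0.03], [0, 0, 0]],
    [0, [0, 0, 0.03], [0, 0, 0]],
    [0, [0, 0, 0.02], [0, 0, 0]],
    [0, [0, 0, 0.015], [0, 0, 0]],
    [0, [0, 0, 0], [0, 0, 0]],
    [0, [0, 0, 0], [0, 0, 0]]
  ]
}}

```text
time: 6.22
position: [0.4709, -0.1638, 0.1343]
tool_rot: [0.0, 0.833, -0.553, -0.002]
force: [0.4, -0.3, 0.5]
grip_width: 0.0003
```

Run:
```python
from h import *
im,k=snap('side','pics/s5.png')
im=cv2.imread('pics/s5.png'); cv2.imwrite('pics/s5c.png',cv2.resize(im[170:260,200:320],None,fx=6,fy=6,interpolation=cv2.INTER_CUBIC))
s=env.get_state();print(s['time'],s['position'],s['force'])
```

```text
6.2667 [ 0.47182703 -0.16422712  0.13524581] [0.47392811 0.20990288 0.4376999 ]
```

View pics/s5c.png

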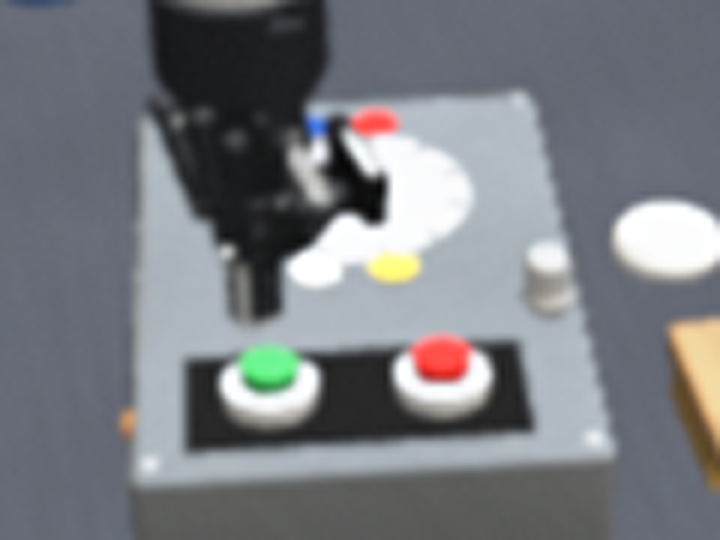

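The finger is above the green cap (crop (268,365)), about 4 mm short in x. I'll correct that and press.

{"name": "step_arm", "arguments": {
  "plan": [
    [0, [0.0015, -0.0035, 0.008], [0, 0, 0]],
    [0, [0, 0, 0.008], [0, 0, 0]],
    [0, [0, 0, 0.006], [0, 0, 0]],
    [0, [0, 0, 0.002], [0, 0, 0]],
    [0, [0, 0, 0.002], [0, 0, 0]],
    [0, [0, 0, 0.001], [0, 0, 0]],
    [0, [0, 0, 0], [0, 0, 0]]
  ]
}}

```text
time: 6.85
position: [0.4753, -0.1641, 0.1083]
tool_rot: [-0.0, 0.833, -0.553, -0.0]
force: [-0.1, 1.7, 2.0]
grip_width: -0.0001
```

{"name": "step_arm", "arguments": {
  "plan": [
    [0, [0, 0, 0.0015], [0, 0, 0]],
    [0, [0, 0, 0.0015], [0, 0, 0]],
    [0, [0, 0, 0], [0, 0, 0]],
    [0, [0, 0, 0], [0, 0, 0]]
  ]
}}

```text
time: 7.18
position: [0.4753, -0.1642, 0.1054]
tool_rot: [-0.0, 0.833, -0.553, -0.0]
force: [-0.3, 2.4, 4.6]
grip_width: -0.0003
```

{"name": "step_arm", "arguments": {
  "plan": [
    [0, [0, 0, 0.001], [0, 0, 0]],
    [0, [0, 0, 0.0005], [0, 0, 0]],
    [0, [0, 0, 0], [0, 0, 0]],
    [0, [0, 0, 0], [0, 0, 0]]
  ]
}}

```text
time: 7.52
position: [0.4754, -0.1642, 0.1049]
tool_rot: [-0.0, 0.833, -0.553, 0.0]
force: [-4.4, 3.0, 16.9]
grip_width: 0.0003
```

The button has bottomed: 17 N with no further travel. I'll release it, rise, and go back to the viewing spot.

{"name": "step_arm", "arguments": {
  "plan": [
    [0, [0, 0, -0.004], [0, 0, 0]],
    [0, [0, 0, -0.01], [0, 0, 0]],
    [0, [0, 0, -0.02], [0, 0, 0]],
    [0, [0, 0, -0.03], [0, 0, 0]],
    [0, [0, 0, -0.03], [0, 0, 0]],
    [0, [0, 0, -0.03], [0, 0, 0]],
    [0, [0, 0, -0.03], [0, 0, 0]],
    [0, [-0.0083, -0.018, 0], [0, 0, 0]],
    [0, [-0.0083, -0.018, 0], [0, 0, 0]],
    [0, [-0.0083, -0.018, 0], [0, 0, 0]],
    [0, [-0.0083, -0.018, 0], [0, 0, 0]],
    [0, [-0.0083, -0.018, 0], [0, 0, 0]],
    [0, [-0.0083, -0.018, 0], [0, 0, 0]],
    [0, [-0.0083, -0.018, 0], [0, 0, 0]],
    [0, [-0.0083, -0.018, 0], [0, 0, 0]],
    [0, [-0.0083, -0.018, 0], [0, 0, 0]],
    [0, [-0.0083, -0.018, 0], [0, 0, 0]],
    [0, [0, 0, 0], [0, 0, 0]],
    [0, [0, 0, 0], [0, 0, 0]]
  ]
}}

```text
time: 9.1
position: [0.6095, -0.0175, 0.2579]
tool_rot: [0.0, 0.834, -0.552, 0.0]
force: [-1.4, 0.2, 0.4]
grip_width: 0.0001
```

```bash
python3 chk.py pics/w6.png
python3 - <<'E'
from h import *
snap('side','pics/s6.png'); im=cv2.imread('pics/s6.png'); a=cv2.resize(im[170:260,200:320],None,fx=4,fy=4,interpolation=cv2.INTER_CUBIC)
cv2.imwrite('pics/s6c.png',a)
for f in('s3','s6'):
    h=cv2.cvtColor(cv2.imread(f'pics/{f}.png'),cv2.COLOR_BGR2HSV); c,_,n=big(cv2.inRange(h,(45,80,60),(90,255,255)),(230,220,262,250)); print(f,c,n)
E
```

```text
yellow dir -84.38333687275565 [ 0.5573386  -0.06804428]
line 103 -84.102295 0.5512426 -0.011680275
9.15 [ 0.6087969  -0.01808121  0.25780485] [0.42298772 0.31474458 0.26269939]
s3 [244.36206897 230.84482759] 58
s6 [244.36206897 230.84482759] 58
```

View pics/s6c.png

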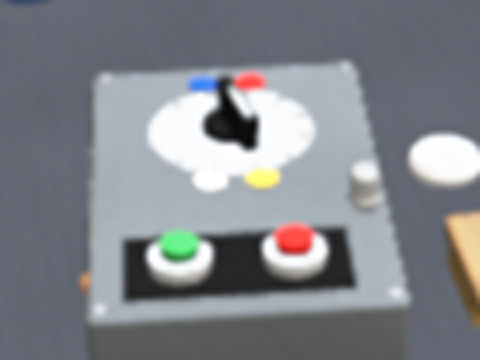

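The side view shows the selector pointing at yellow (crop (262,178)). The green button is back out at (180,245), with the same centroid as before the press. The nut and cap haven't moved.

```bash
python3 -c "
from cell import env
print(env.close_job())"
```

```text
the job is handed in; nothing more can be done
None
```

I handed the job in at about 9 s of the 51 s allowed. The selector now points at the yellow marker, and the green start button was pressed afterwards.

- **Selector:** it started at the 3.142 click. I pushed the blade's side with the closed fingertips, clockwise by one click, to 3.665. Before pressing start, and with the finger clear, the white line pointed along -84.5° and the yellow marker along -84.4°. At the end the line read -84.1°.
- **Start button:** I pressed it until it bottomed, at about 17 N with no further travel, then released it. In the side view the green cap is back at exactly the same place as before the press.
- **Everything else:** I never went near the red stop button. In the final side view the wheel nut and centre cap look unmoved. I did not measure the other loose items again, but the arm kept clear of them. The last force readings were noise only, so the robot was touching nothing.

No check failed. The two cameras disagreed by about 2.5 mm on the start button's position, and I aimed between the two.

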